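# Brush out the steel canister and tip its lid shut

## Task

Brush out the dusty steel canister: take the long jar brush out of its low pot and work it up and down inside the canister three times, each time right down to the bottom and then up until the bristles show above the rim. Set the brush down in its pot again, standing upright (do not drop it in), and tip the canister's lid over so that it falls fully shut. Keep the canister and the brush pot standing about where they are, and leave everything else on the desk alone.

Things in the scene. Friction and masses are not known exactly. Their poses are not given: they have to be found in the camera images.
- canister: Round brushed-steel storage canister, open at the top, with a hinged lid that stands open. Outside 86 mm across and 110 mm high, walls 3 mm, inside 80 mm across; inner floor 4 mm above the underside. About 0.7 kg with its lid, loose on the desk. Origin: centre of the underside; z up; the hinge is on its +x side (50 mm from the axis), a small wire latch on its -x side (sticks out to 55 mm from the axis).
- hinge (a point): The lid's hinge line, middle: on the canister, 50 mm from its axis along the canister's +x and 112 mm above its underside (2 mm above the rim). The hinge axis is level, along the canister's y.
- lid (a joint): Angle of the canister's lid in rad: 0 = shut flat on the rim, 1.57 = upright, 2.05 = stop, where it starts, leaning back outwards. The lid moves freely with very little friction: pushed inwards past upright it falls shut by its own weight, let go before upright it falls open again.
- lid_edge (a point): Free edge of the lid opposite the hinge, 95 mm from the hinge line. The lid is a flat steel disc, 90 mm across and 7 mm thick, 0.12 kg, its centre 50 mm from the hinge line, with a small tab reaching 9 mm beyond this edge. Open at its stop, the edge stands about 85 mm above and 44 mm outside the hinge line.
- brush: Long jar brush, 200 mm, standing upright head down in its pot. Head: pale bristles 76 mm across and 60 mm long, flat end; the outer 8 mm of bristle give way, the solid part is 60 mm across. Above it a 9 mm steel stem up to 113 mm, then a round wooden handle 19 mm in diameter from 113 to 200 mm above the flat end. 0.10 kg. Origin: centre of the flat bristle end; z along the brush towards the handle.
- brush_tip (a point): Centre of the flat bristle end of the brush (the same point as the brush's origin).
- brush_pot: Low round white glazed pot that the brush stands in: 96 mm across outside, 88 mm inside, 40 mm high, inner floor 6 mm above its underside, 0.4 kg, loose. Origin: centre of the underside; z up.
- pen_pot: Bystander: black pot, 72 mm across, 98 mm high, with pens and pencils that reach about 160 mm. It may stand nearer or farther than the brush pot. Origin: centre of the underside.
- mug: Bystander: blue mug, 82 mm across, 95 mm high, handle on its +y side. Origin: centre of the underside.
- tape_dispenser: Bystander: grey desk tape dispenser, 145 x 56 mm, 84 mm high, long along its x. Origin: centre of the underside.
- stapler: Bystander: black and steel stapler, 150 x 38 mm, 57 mm high, long along its x. Origin: centre of the underside.
- ink_bottle: Bystander: small round ink bottle, 54 mm across, 62 mm high. Origin: centre of the underside.
- clip_box: Bystander: open cardboard box of binder clips, 75 x 55 mm, 44 mm high. Origin: centre of the underside.
Things that resemble listed ones, but are neither listed nor needed, are in the scene too. What is shaped like the brush but red is not meant.

How it is judged:
On the way, in this order (a step that is already met when the one before it is completed fails the run):
1. the brush is down at the bottom of the canister (first stroke) (z of brush_tip in the frame of canister below 0.019 m and horizontal distance between brush_tip and canister below 0.02 m), for 0.05 s.
2. the brush is drawn up until its bristles show above the canister's rim (z of brush_tip in the frame of canister above 0.05 m and horizontal distance between brush_tip and canister below 0.03 m), for 0.05 s.
3. the brush is down at the bottom again (second stroke) (all of step 1), for 0.05 s.
4. the brush is drawn up until its bristles show above the canister's rim (all of step 2), for 0.05 s.
5. the brush is down at the bottom again (third stroke) (all of step 3), for 0.05 s.
6. the brush is drawn up until its bristles show above the canister's rim (all of step 4), for 0.05 s.
7. the brush stands in its pot while still held by the fingers (horizontal distance between brush_tip and brush_pot below 0.025 m and z of brush_tip in the frame of brush_pot below 0.02 m and angle between brush's own z axis and vertical below 0.15 rad and contact force between the fingers and brush above 0.3 N), for 0.1 s.
At the end, for the whole second after the job is handed in: The lid is shut (below 0.08 rad); the brush stands upright in its pot (bristle end within 25 mm of the pot's axis and within 14 mm of its floor, tilt below 0.15 rad), released and at rest; canister and pot stand upright within 50 mm of where they began (horizontal distance between brush_tip and brush_pot below 0.025 m and z of brush_tip in the frame of brush_pot below 0.02 m and angle between brush's own z axis and vertical below 0.15 rad and value of joint lid below 0.08 rad and linear speed of each of brush, canister below 0.03 m/s and angle between each of canister, brush_pot's own z axis and vertical below 0.1 rad and distance of each of canister, brush_pot from where it was at the start of the episode below 0.05 m); the robot touches nothing.
It fails at once if canister or brush pot tipped over (more than 0.4 rad) (angle between any of canister, brush_pot's own z axis and vertical above 0.4 rad).
It fails at once if another thing on the desk pushed more than 30 mm or tipped more than 0.4 rad (distance of any of pen_pot, mug, tape_dispenser, stapler, ink_bottle, clip_box from where it was at the start of the episode above 0.03 m or angle between any of pen_pot, mug, tape_dispenser, stapler, ink_bottle, clip_box's own z axis and vertical above 0.4 rad).
It also fails if it takes over 72 s, if anything falls off the work surface, if the arm or the gripper's body presses on something with over 40 N, if the wrist force passes 120 N, or if a joint passes its speed limit or range.

## Robot

A 6-joint arm with a two-finger parallel gripper is mounted at the origin on the work surface. World frame = base frame: x ahead of the robot, y to its left, z up, the work surface at z = 0. Lengths are in m, angles in rad, forces in N, time in s.
With the tool pointing down it reaches from about 0.3 to 0.875 m from the base axis. Payload 6.4 kg.
Tool frame: the origin (TCP) lies midway between the tips of the shut fingers; the grasp point (between the pads) lies 19 mm behind it; z points along the fingers, y is the line along which they close (so a half turn about z gives the same grasp; the last joint's range is limited). The gripper opens to 85 mm and grips with 20 to 120 N. Pads are 22 mm wide; open, the fingers measure 114 mm over their backs; the gripper's body (76 mm by 85 mm) begins 54 mm behind the grasp point. The pads swing forward as they close: fully open they stand 13 mm farther back than shut.
Start: joints at [1.052, 0.181, 1.607, -0, 1.354, -0.206], TCP at [0.177, 0.547, 0.231] pointing down, gripper open.
Joint ranges: [-2.99, 2.99], [-0.89, 2.07], [0.3, 2.58], [-1.14, 4.28], [0, 2.63], [-3.12, 3.12]. Speed limits (rad/s): [2.57, 2.57, 3.01, 3.14, 3.14, 3.14].

## Interface

Orientations are given as a unit quaternion [w, x, y, z].
In Python, from bench import status, camera, ctrl gives the robot as it stands. The module is installed in compiled form; this text tells all that it offers.
- The arm moves only by the shell command python3 -m handwheel 'ROWS'. ROWS is JSON, a list that holds one entry, the list of rows, each a list of 7 numbers: the opening, from -1 (shut) to 1 (fully open), then the shift along the tool's x, y, z in cm, then the turn, a rotation vector about the tool's x, y, z in degrees. A call has 1 to 10 rows; each row is the pose to reach, as a shift and turn from the pose commanded when the call began, along the tool's axes at that moment; what a row does not reach only later rows make up. A row lasts 1/8 s, in which the tool goes at most 62.5 mm and 10.7 degrees, less where a joint would pass 70% of its speed; a pose out of reach is approached as far as the arm can. A call with a gripper value outside its range is refused whole. The fingers move at their own pace and stop on an object; the grip force is fixed at half the most. Time passes only in rows, so rows that repeat a pose let the fingers close. It gives the time, the measured TCP pose, the force, the opening and the grip force at its end, in the units of the state.
- status.get_obs(): the state, without advancing time (a new reading comes with each control period).
- camera(name): name is "scene" or "top" or "wrist"; returns a dict with "frame" (384x512x3 uint8, blue, green, red), "depth" (384x512 float32, m along the optical axis (not along the pixel's ray), 0 where there is no reading), "fx", "fy", "cx", "cy" (pixels), "dist" ([k1, k2, p1, p2, k3] as OpenCV has them; the pictures are not rectified), "extrinsics" (4x4, takes a point from camera to world coordinates); the wrist camera has in their place "hand_eye" (4x4, takes a point from camera to tool coordinates, whose origin is the TCP and whose axes are the flange's). Camera axes: x right, y down, z forward; pixel columns grow to the right and rows downward; lengths in m; the calibration is good to about 2 mm. A picture is of the moment at which its call begins: read the wrist's pose just before it.
- ctrl.hand_in(): hands the job in; it is judged then, once.
The state is a dict: "time_s": time; "q": joint angles; "dq": joint speeds; "joint_efforts": joint torques, N m; "eef_pos": TCP position; "eef_rot": TCP orientation; "wrist_force": force on the tool from outside, world axes, zero at the start; "torque": the same for the moment, N m; "opening": opening from 0.0 (shut) to 1.0 (fully open); "grasp_force": force on a finger pad.
Only numpy, scipy, OpenCV 4.12 (cv2) and the standard library are available. Lean on these libraries where they do the work, as an engineer would, in place of code of your own. Each camera call takes 0.05 s, during which the arm holds its last target. There are 200 camera calls.

## Working session

There is one attempt and no reset: what is moved stays moved. The work goes in short steps, Python scripts to look and compute and a shell command to move; the robot and the scene stay as the last step left them, time stands still between calls to the robot, and variables do not carry over. Pictures are saved under pics/ and viewed, at most 10 in all, crops included, and the job is handed in when it is done.

```bash
mkdir -p pics; cat > h.py <<'E'
import numpy as np, cv2, pickle
from bench import status, camera, ctrl
from scipy.spatial.transform import Rotation as R
def snap(n):
    o=status.get_obs(); c=camera(n)
    if n=='wrist':
        T=np.eye(4); q=o['eef_rot']; T[:3,:3]=R.from_quat([q[1],q[2],q[3],q[0]]).as_matrix(); T[:3,3]=o['eef_pos']
        c['extrinsics']=T@np.array(c['hand_eye'])
    return c
def cloud(c):
    h,w=c['depth'].shape; K=np.array([[c['fx'],0,c['cx']],[0,c['fy'],c['cy']],[0,0,1]])
    u,v=np.meshgrid(np.arange(w),np.arange(h))
    p=cv2.undistortPoints(np.stack([u,v],-1).reshape(-1,1,2).astype(np.float64),K,np.array(c['dist'],float)).reshape(h,w,2)
    d=c['depth'][...,None]; P=np.concatenate([p*d,d],-1)
    E=np.array(c['extrinsics']); return P@E[:3,:3].T+E[:3,3]
E
python3 - <<'E'
from h import *
o=status.get_obs(); print({k:np.round(v,3) for k,v in o.items()})
for n in ('scene','top'):
    c=snap(n); cv2.imwrite(f'pics/{n}0.png',c['frame']); pickle.dump(c,open(n+'.pkl','wb')); print(n,np.round(np.array(c['extrinsics']),3).tolist(),c['fx'])
E
```

```text
{'time_s': np.float64(0.0), 'q': array([ 1.052,  0.182,  1.608,  0.   ,  1.354, -0.206]), 'dq': array([-0.002, -0.001,  0.   ,  0.003, -0.   ,  0.001]), 'joint_efforts': array([-2.0000e-03, -4.4487e+01, -3.5133e+01, -1.0000e-03,  9.0000e-03,
        0.0000e+00]), 'eef_pos': array([0.177, 0.547, 0.23 ]), 'eef_rot': array([-0.   ,  0.156,  0.988, -0.001]), 'wrist_force': array([-0.36 , -0.054, -0.604]), 'torque': array([-0.031,  0.049, -0.011]), 'grasp_force': np.float64(0.0), 'opening': np.float64(1.003)}
scene [[0.775, 0.552, -0.307, 0.857], [0.631, -0.669, 0.393, -0.518], [0.012, -0.498, -0.867, 1.118], [0.0, 0.0, 0.0, 1.0]] 455.96728973758354
top [[-0.002, -0.996, 0.091, 0.424], [-1.0, 0.0, -0.02, -0.027], [0.02, -0.091, -0.996, 1.143], [0.0, 0.0, 0.0, 1.0]] 441.81815729500227
```

View pics/scene0.png

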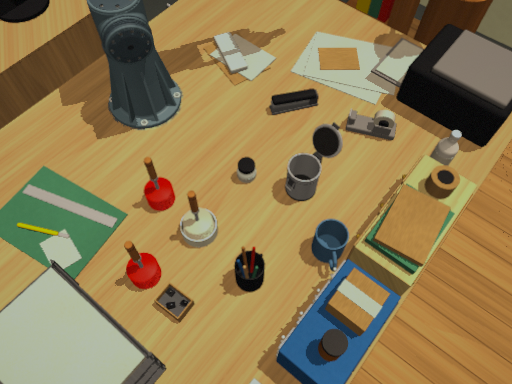

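View pics/top0.png

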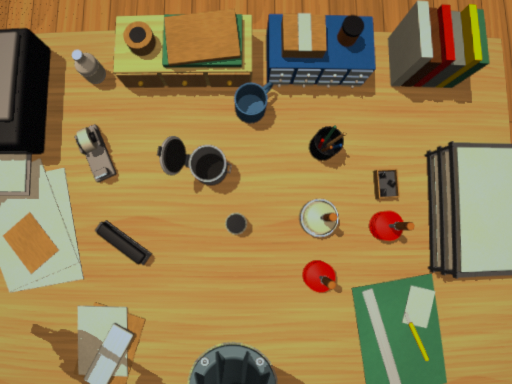

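The scene shows the canister at (303,178) with its open lid at (327,140), the white pot and brush at (199,225), and red decoys at (158,190) and (143,268). In the top view the canister is at (208,165) with its lid at (172,155), towards +y. The pot is at (320,218) and the ink bottle at (237,223).

```bash
cat > m.py <<'E'
from h import *
def circ(P):
    A=np.c_[2*P[:,:2],np.ones(len(P))]
    for _ in range(4):
        s=np.linalg.lstsq(A,(P[:,:2]**2).sum(1),rcond=None)[0]; r=np.sqrt(s[2]+s[0]**2+s[1]**2)
        e=abs(np.hypot(*(P[:,:2]-s[:2]).T)-r); k=e<max(.004,np.percentile(e,85)); P=P[k];A=A[k]
    return np.round([s[0],s[1],r],4),len(P)
E
python3 - <<'E'
from m import *
for n,can,pot in(('top',(208,165),(320,218)),('scene',(303,170),(199,225))):
    c=pickle.load(open(n+'.pkl','rb')); P=cloud(c)
    v,u=np.mgrid[:384,:512]
    Z=P[...,2]; ok=c['depth']>0
    print(n,'desk z',np.median(Z[ok]))
    for nm,(a,b),lo,hi in(('can rim',can,.104,.115),('pot rim',pot,.034,.045)):
        m=ok&(np.hypot(u-a,v-b)<30)&(Z>lo)&(Z<hi); print(nm,circ(P[m]),m.sum())
    a,b=pot; a0,b0=can
    m=ok&(np.hypot(u-a,v-b)<45)&(Z>.12)&(Z<.22)
    p=P[m]; 
    for lo in(.12,.14,.16,.18,.2):
        q=p[(p[:,2]>lo)&(p[:,2]<lo+.02)]; print('handle',lo,len(q),np.round(np.median(q,0),4) if len(q) else '')
    m=ok&(np.hypot(u-a0,v-b0)<65)&(Z>.13)&(Z<.22); p=P[m]; print('lid',len(p),np.round(p.mean(0),4),np.round(p.min(0),3),np.round(p.max(0),3))
    for nm,px in(('pen',(327,143)),('redA',(320,276)),('redB',(388,226)),('mug',(251,103)),('ink',(237,223)),('tape',(95,153))):
        if n=='top': print(nm,np.round(P[px[1],px[0]],3))
E
```

```text
top desk z 4.408042590398065e-05
can rim (array([0.563 , 0.0554, 0.0425]), 216) 270
pot rim (array([ 0.4353, -0.22  ,  0.0454]), 198) 214
handle 0.12 15 [ 0.4353 -0.212   0.1287]
handle 0.14 12 [ 0.4361 -0.2133  0.1505]
handle 0.16 14 [ 0.4348 -0.2121  0.1688]
handle 0.18 19 [ 0.4366 -0.213   0.1918]
handle 0.2 57 [ 0.4364 -0.2195  0.204 ]
lid 838 [0.573  0.1306 0.1677] [0.53  0.105 0.13 ] [0.618 0.157 0.206]
pen [ 0.631 -0.251  0.001]
redA [ 0.293 -0.216  0.068]
redB [ 0.413 -0.389  0.063]
mug [ 0.738 -0.051  0.004]
ink [ 0.422 -0.015  0.062]
tape [0.602 0.355 0.019]
scene desk z 0.0014428662401622105
can rim (array([0.5637, 0.0555, 0.0419]), 183) 233
pot rim (array([ 0.435 , -0.2223,  0.0472]), 159) 212
handle 0.12 39 [ 0.4409 -0.2265  0.129 ]
handle 0.14 38 [ 0.4405 -0.2276  0.1502]
handle 0.16 35 [ 0.4404 -0.2265  0.172 ]
handle 0.18 38 [ 0.4413 -0.2259  0.1901]
handle 0.2 63 [ 0.4349 -0.223   0.2058]
lid 799 [0.5773 0.1282 0.1664] [0.532 0.106 0.13 ] [0.619 0.157 0.205]
```

```bash
cat > go.py <<'E'
import sys
from h import *
def to(x,y,z,yaw):  # tool pointing down, tool y axis at yaw deg; prints shift cm + rotvec deg in tool axes
    o=status.get_obs(); q=o['eef_rot']; A=R.from_quat([q[1],q[2],q[3],q[0]])
    c,s=np.cos(np.radians(yaw)),np.sin(np.radians(yaw))
    B=R.from_matrix(np.array([[-s,c,0],[c,s,0],[0,0,-1.]]).T.T) if 0 else R.from_matrix(np.column_stack([np.cross([c,s,0],[0,0,-1]),[c,s,0],[0,0,-1]]))
    print('shift cm',np.round(A.inv().apply(np.array([x,y,z])-o['eef_pos'])*100,2),'turn',np.round(np.degrees((A.inv()*B).as_rotvec()),2))
    print('pos',np.round(o['eef_pos'],4),'t',o['time_s'],'F',np.round(o['wrist_force'],2),'grip',o['grasp_force'],o['opening'])
if len(sys.argv)>4: to(*map(float,sys.argv[1:5]))
E
python3 go.py .436 -.221 .26 -9.2
```

```text
shift cm [-48.3  -65.07  -2.87] turn [-9.000e-02  5.000e-02  8.128e+01]
pos [0.1767 0.5467 0.2305] t 0.1 F [-0.52  0.25 -0.18] grip 0.0 0.9973462510314314
```

```bash
python3 -m handwheel '[[[1,-6,-8,-2.9,0,0,10],[1,-48.3,-65.1,-2.9,0,0,81.3],[1,-48.3,-65.1,-2.9,0,0,81.3],[1,-48.3,-65.1,-2.9,0,0,81.3],[1,-48.3,-65.1,-2.9,0,0,81.3],[1,-48.3,-65.1,-2.9,0,0,81.3],[1,-48.3,-65.1,-2.9,0,0,81.3],[1,-48.3,-65.1,-2.9,0,0,81.3],[1,-48.3,-65.1,-2.9,0,0,81.3],[1,-48.3,-65.1,-2.9,0,0,81.3]]]'; python3 go.py .436 -.221 .26 -9.2
```

```text
time_s: 1.35
eef_pos: [0.3762, -0.0448, 0.2575]
eef_rot: [0.0, 0.762, 0.648, 0.0]
wrist_force: [0.8, 0.5, 0.1]
opening: 0.999
grasp_force: 0.0
shift cm [-16.43   8.74  -0.24] turn [ 0.05 -0.   -0.06]
pos [ 0.3762 -0.0448  0.2575] t 1.35 F [0.77 0.47 0.14] grip 0.0 0.9993902963589069
```

```bash
python3 -m handwheel '[[[1,-16.4,8.7,-0.2,0,0,0],[1,-16.4,8.7,-0.2,0,0,0],[1,-16.4,8.7,-0.2,0,0,0],[1,-16.4,8.7,-0.2,0,0,0],[1,-16.4,8.7,-0.2,0,0,0],[1,-16.4,8.7,-0.2,0,0,0]]]'; python3 - <<'E'
from m import *
c=snap('wrist'); P=cloud(c); cv2.imwrite('pics/w1.png',c['frame'])
Z=P[...,2]; ok=c['depth']>0; near=np.hypot(P[...,0]-.436,P[...,1]+.221)
m=ok&(near<.07)&(Z>.034)&(Z<.046); print('rim',m.sum(),circ(P[m]) if m.sum()>20 else '')
m=ok&(near<.04)&(Z>.198)&(Z<.215); print('top',m.sum(),np.round(P[m].mean(0),4),np.round(P[m].min(0),4),np.round(P[m].max(0),4))
m=ok&(near<.04)&(Z>.13)&(Z<.19); print('side',m.sum(),np.round(P[m].mean(0),4) if m.sum() else '')
E
python3 go.py .436 -.221 .16 -9.2
```

```text
time_s: 2.1
eef_pos: [0.4354, -0.2171, 0.2594]
eef_rot: [-0.0, 0.761, 0.648, 0.0]
wrist_force: [0.1, 0.4, 0.4]
opening: 1.001
grasp_force: 0.0
rim 932 (array([ 0.4354, -0.221 ,  0.0456]), 892)
top 680 [ 0.4352 -0.2199  0.2053] [ 0.4259 -0.2298  0.198 ] [ 0.4443 -0.2119  0.208 ]
side 458 [ 0.4363 -0.2141  0.1628]
shift cm [-0.37  0.11  9.96] turn [0.01 0.   0.07]
pos [ 0.4355 -0.2171  0.2596] t 2.15 F [ 0.45 -0.13 -0.29] grip 0.0 0.9957771883330119
```

View pics/w1.png

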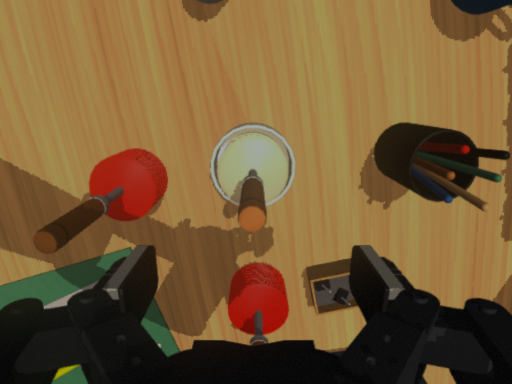

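The wrist view shows the brush handle's top at (252,217), with its white pot's rim centred at (252,166). Nothing lies in the finger paths. I'll descend and grip.

```bash
python3 -m handwheel '[[[1,-0.35,0.05,3,0,0,0],[1,-0.35,0.05,7,0,0,0],[1,-0.35,0.05,11,0,0,0],[1,-0.35,0.05,11,0,0,0],[-1,-0.35,0.05,11,0,0,0],[-1,-0.35,0.05,11,0,0,0],[-1,-0.35,0.05,11,0,0,0],[-1,-0.35,0.05,11,0,0,0],[-1,-0.35,0.05,11,0,0,0],[-1,-0.35,0.05,11,0,0,0]]]'; python3 go.py .436 -.221 .29 -9.2
```

```text
time_s: 3.4
eef_pos: [0.4355, -0.2224, 0.1503]
eef_rot: [0.0, 0.762, 0.648, -0.0]
wrist_force: [-3.3, 1.1, 6.7]
opening: 0.208
grasp_force: 58.3
shift cm [  0.13   0.02 -13.97] turn [-0.    0.04 -0.02]
pos [ 0.4355 -0.2224  0.1503] t 3.4 F [-3.3   1.06  6.73] grip 58.28911006450653 0.20840310144280777
```

```bash
python3 -m handwheel '[[[-1,0.1,0,-3,0,0,0],[-1,0.1,0,-7,0,0,0],[-1,0.1,0,-11,0,0,0],[-1,0.1,0,-15,0,0,0],[-1,0.1,0,-15,0,0,0]]]'; python3 go.py .5633 .0555 .3 -9.2; python3 - <<'E'
from m import *
for n in('top','scene'):
    c=snap(n); P=cloud(c); Z=P[...,2]; ok=c['depth']>0
    near=np.hypot(P[...,0]-.4355,P[...,1]+.222)
    m=ok&(near<.06)&(Z>.15)&(Z<.215); p=P[m]; print(n,m.sum(),np.round(np.median(p,0),4),np.round(np.percentile(p,[2,98],axis=0),3).tolist()) if m.sum() else print(n,0)
c=snap('scene'); cv2.imwrite('pics/s1.png',c['frame'])
E
```

```text
time_s: 4.03
eef_pos: [0.4372, -0.2222, 0.3032]
eef_rot: [0.004, 0.762, 0.648, 0.001]
wrist_force: [-1.1, -0.7, -0.2]
opening: 0.206
grasp_force: 58.9
shift cm [29.44  8.    0.26] turn [ 0.35  0.22 -0.02]
pos [ 0.4372 -0.2222  0.3032] t 4.025 F [-1.1  -0.66 -0.25] grip 58.890355825424194 0.20600792790380495
top 202 [ 0.4498 -0.1908  0.2108] [[0.415, -0.233, 0.162], [0.474, -0.183, 0.215]]
scene 525 [ 0.4611 -0.2381  0.1992] [[0.402, -0.259, 0.16], [0.474, -0.186, 0.215]]
```

View pics/s1.png

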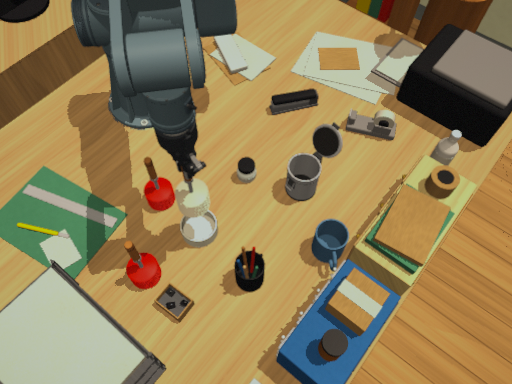

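The brush is lifted clear of its pot at (198,228), and its head hangs upright at about (193,197). The other things are undisturbed. Next I move over the canister.

```bash
python3 -m handwheel '[[[-1,4,1.1,0,0,0,0],[-1,9,2.45,0,0,0,0],[-1,14,3.8,0,0,0,0],[-1,19,5.2,0,0,0,0],[-1,24,6.5,0,0,0,0],[-1,28,7.6,0,0,0,0],[-1,29.5,8,0,0,0,0],[-1,29.5,8,0,0,0,0],[-1,29.5,8,0,0,0,0]]]'; python3 go.py .5633 .0555 .27 -9.2; python3 - <<'E'
from m import *
for n in('top','scene'):
    c=snap(n); P=cloud(c); Z=P[...,2]; ok=c['depth']>0
    near=np.hypot(P[...,0]-.5633,P[...,1]-.0555)
    m=ok&(near<.055)&(Z>.15)&(Z<.214); p=P[m]; print(n,m.sum(),np.round(np.percentile(p,[1,50,99],axis=0),3).tolist()) if m.sum() else print(n,0)
    b=c['frame']
    cv2.imwrite(f'pics/over_{n}.png',cv2.resize(b[90:250,220:400] if n=='scene' else b[90:250,120:300],None,fx=3,fy=3))
E
```

```text
time_s: 5.3
eef_pos: [0.5615, 0.0562, 0.2988]
eef_rot: [-0.0, 0.762, 0.648, -0.001]
wrist_force: [-0.6, -0.3, -1.4]
opening: 0.209
grasp_force: 58.8
shift cm [-0.04  0.19  2.88] turn [-0.07  0.04 -0.08]
pos [0.5615 0.0562 0.2988] t 5.3 F [-0.65 -0.27 -1.41] grip 58.77028226852417 0.20917301549415462
top 29 [[0.541, 0.019, 0.155], [0.552, 0.02, 0.191], [0.567, 0.025, 0.21]]
scene 581 [[0.528, 0.019, 0.156], [0.575, 0.033, 0.201], [0.599, 0.091, 0.214]]
```

View pics/over_scene.png

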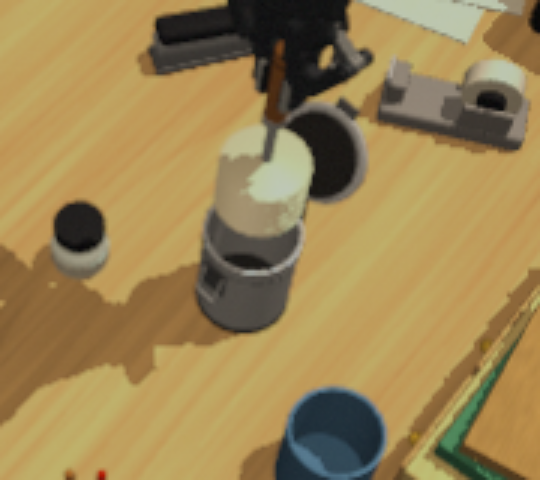

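The crop shows the head at (262,180) directly above the canister mouth at (250,240), with the lid clear behind at (335,150). I'll go down for the first stroke, checking force.

```bash
python3 -m handwheel '[[[-1,0,0.1,2,0,0,0],[-1,0,0.1,4,0,0,0],[-1,0,0.1,6,0,0,0],[-1,0,0.1,8,0,0,0],[-1,0,0.1,10,0,0,0],[-1,0,0.1,12,0,0,0],[-1,0,0.1,13.5,0,0,0],[-1,0,0.1,14.4,0,0,0],[-1,0,0.1,14.4,0,0,0],[-1,0,0.1,14.4,0,0,0]]]'; python3 go.py .5633 .0555 .156 -9.2; python3 - <<'E'
from m import *
c=snap('scene'); cv2.imwrite('pics/in1.png',cv2.resize(c['frame'][90:250,220:400],None,fx=3,fy=3))
E
```

```text
time_s: 6.65
eef_pos: [0.5636, 0.0571, 0.1562]
eef_rot: [0.0, 0.762, 0.648, 0.0]
wrist_force: [-0.1, -0.8, -0.8]
opening: 0.208
grasp_force: 58.8
shift cm [-0.16  0.    0.02] turn [ 0.08 -0.   -0.02]
pos [0.5636 0.0571 0.1562] t 6.65 F [-0.12 -0.76 -0.8 ] grip 58.77026438713074 0.20789953432770128
```

View pics/in1.png

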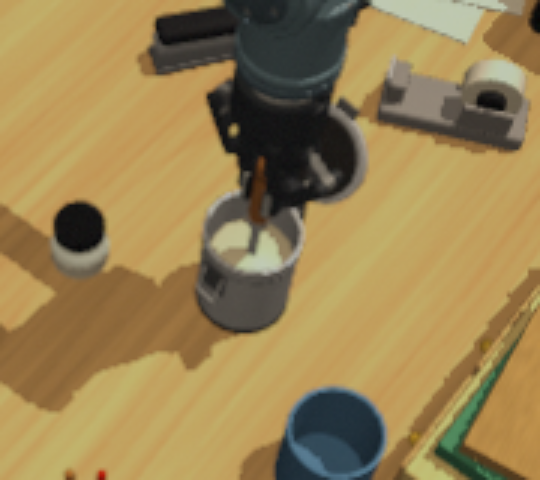

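The head is inside the canister, well below the rim (head top at (255,245), rim at (250,225)). I'll press a few millimetres more until I feel the floor, then stroke.

```bash
python3 -m handwheel '[[[-1,-0.15,0,0.3,0,0,0],[-1,-0.15,0,0.3,0,0,0],[-1,-0.15,0,0.5,0,0,0],[-1,-0.15,0,0.5,0,0,0]]]'; python3 go.py .5633 .0555 .216 -9.2
```

```text
time_s: 7.2
eef_pos: [0.5626, 0.0558, 0.1502]
eef_rot: [-0.0, 0.762, 0.648, -0.0]
wrist_force: [-0.5, -0.3, -1.5]
opening: 0.208
grasp_force: 58.8
shift cm [-0.02  0.07 -6.58] turn [-0.02  0.   -0.02]
pos [0.5626 0.0558 0.1502] t 7.2 F [-0.48 -0.31 -1.53] grip 58.77036988735199 0.2075818558734661
```

```bash
python3 -m handwheel '[[[-1,0,0,0.2,0,0,0],[-1,0,0,0.4,0,0,0],[-1,0,0,0.4,0,0,0]]]'; python3 go.py .5633 .0555 .216 -9.2
```

```text
time_s: 7.58
eef_pos: [0.5634, 0.0558, 0.1483]
eef_rot: [0.001, 0.762, 0.648, 0.001]
wrist_force: [-3.2, -0.8, 9.7]
opening: 0.207
grasp_force: 60.4
shift cm [-0.03  0.   -6.77] turn [ 0.09 -0.   -0.01]
pos [0.5634 0.0558 0.1483] t 7.575 F [-3.2  -0.79  9.73] grip 60.39550244808197 0.20668327722344493
```

Floor contact is confirmed (TCP 0.1483, 9.7 N). That completes the first down stroke; the rest of the strokes follow.

```bash
python3 -m handwheel '[[[-1,0,0,-2.5,0,0,0],[-1,0,0,-5,0,0,0],[-1,0,0,-7.5,0,0,0],[-1,0,0,-7.5,0,0,0],[-1,0,0,-5.5,0,0,0],[-1,0,0,-3.5,0,0,0],[-1,0,0,-1.5,0,0,0],[-1,0,0,-0.5,0,0,0],[-1,0,0,-0.5,0,0,0],[-1,0,0,-0.5,0,0,0]]]';python3 go.py .5633 .0555 .216 -9.2
```

```text
time_s: 8.82
eef_pos: [0.5629, 0.0557, 0.1515]
eef_rot: [0.0, 0.762, 0.648, 0.0]
wrist_force: [-0.3, 0.0, -0.5]
opening: 0.207
grasp_force: 59.2
shift cm [-0.01  0.04 -6.45] turn [ 0.02  0.   -0.02]
pos [0.5629 0.0557 0.1515] t 8.825 F [-0.27  0.03 -0.53] grip 59.22703206539154 0.20722985245450312
```

```bash
python3 -m handwheel '[[[-1,0,0,-2.5,0,0,0],[-1,0,0,-5,0,0,0],[-1,0,0,-7,0,0,0],[-1,0,0,-7,0,0,0],[-1,0,0,-7,0,0,0]]]'; python3 -m handwheel '[[[-1,0,0,2,0,0,0],[-1,0,0,4,0,0,0],[-1,0,0,6,0,0,0],[-1,0,0,7.1,0,0,0],[-1,0,0,7.1,0,0,0],[-1,0,0,7.1,0,0,0],[-1,0,0,7.1,0,0,0]]]'; python3 -m handwheel '[[[-1,0,0,-2.5,0,0,0],[-1,0,0,-5,0,0,0],[-1,0,0,-7,0,0,0],[-1,0,0,-7,0,0,0],[-1,0,0,-7,0,0,0]]]'; python3 go.py .5633 .0555 .30 -9.2
```

```text
time_s: 9.45
eef_pos: [0.5624, 0.0557, 0.2207]
eef_rot: [-0.0, 0.762, 0.648, -0.0]
wrist_force: [0.2, 0.3, -0.9]
opening: 0.203
grasp_force: 58.9
time_s: 10.32
eef_pos: [0.5629, 0.0557, 0.1505]
eef_rot: [0.0, 0.762, 0.648, 0.0]
wrist_force: [0.5, 0.8, -0.0]
opening: 0.203
grasp_force: 59.4
time_s: 10.95
eef_pos: [0.5623, 0.0558, 0.2195]
eef_rot: [-0.0, 0.762, 0.648, -0.0]
wrist_force: [0.3, 0.4, -1.2]
opening: 0.205
grasp_force: 59.4
shift cm [-0.01  0.1  -8.05] turn [-0.06  0.   -0.02]
pos [0.5623 0.0558 0.2195] t 10.95 F [ 0.27  0.36 -1.16] grip 59.372296929359436 0.20532629371103459
```

```bash
python3 -m handwheel '[[[-1,0,0,-4,0,0,0],[-1,0,0,-8.3,0,0,0],[-1,0,0,-8.3,0,0,0],[-1,-5,-1.35,-8.3,0,0,0],[-1,-10,-2.7,-8.3,0,0,0],[-1,-15,-4.1,-8.3,0,0,0],[-1,-20,-5.4,-8.3,0,0,0],[-1,-25,-6.8,-8.3,0,0,0],[-1,-29,-7.8,-8.3,0,0,0],[-1,-29.3,-7.9,-8.3,0,0,0]]]'; python3 -m handwheel '[[[-1,0,0,0,0,0,0],[-1,0,0,0,0,0,0]]]'; python3 go.py .4355 -.2215 .1515 -9.2; python3 - <<'E'
from m import *
for n in('top','scene'):
    c=snap(n); P=cloud(c); Z=P[...,2]; ok=c['depth']>0
    near=np.hypot(P[...,0]-.4355,P[...,1]+.2215)
    for lo,hi in((.034,.046),(.15,.214)):
        m=ok&(near<.055)&(Z>lo)&(Z<hi); p=P[m]; print(n,lo,m.sum(),np.round(np.percentile(p,[1,50,99],axis=0),3).tolist(),circ(p))
    m=ok&(np.hypot(P[...,0]-.563,P[...,1]-.0555)<.06)&(Z>.104)&(Z<.115); print('can',circ(P[m]))
E
```

```text
time_s: 12.2
eef_pos: [0.4361, -0.2224, 0.3012]
eef_rot: [-0.002, 0.763, 0.646, -0.0]
wrist_force: [0.2, 0.7, -1.1]
opening: 0.203
grasp_force: 59.5
time_s: 12.45
eef_pos: [0.4381, -0.2196, 0.3027]
eef_rot: [-0.001, 0.761, 0.649, 0.0]
wrist_force: [-0.3, -0.1, -0.6]
opening: 0.205
grasp_force: 59.5
shift cm [-0.24 -0.21 15.12] turn [-0.05 -0.05  0.06]
pos [ 0.4381 -0.2196  0.3027] t 12.45 F [-0.3  -0.06 -0.57] grip 59.5146918296814 0.205162424631186
top 0.034 91 [[0.396, -0.221, 0.035], [0.444, -0.182, 0.04], [0.482, -0.172, 0.045]] (array([ 0.4356, -0.2181,  0.0442]), 91)
top 0.15 165 [[0.415, -0.231, 0.159], [0.449, -0.186, 0.199], [0.477, -0.18, 0.214]] (array([ 0.441 , -0.2155,  0.0347]), 151)
can (array([0.5629, 0.0551, 0.0424]), 219)
scene 0.034 176 [[0.387, -0.271, 0.034], [0.457, -0.242, 0.041], [0.483, -0.175, 0.046]] (array([ 0.4353, -0.2226,  0.0469]), 176)
scene 0.15 349 [[0.424, -0.257, 0.161], [0.469, -0.24, 0.188], [0.478, -0.194, 0.213]] (array([ 0.4379, -0.2175,  0.0389]), 349)
can (array([0.5638, 0.0555, 0.042 ]), 185)
```

```bash
python3 -m handwheel '[[[-1,-0.2,-0.2,0,0,0,0],[-1,-0.2,-0.2,4,0,0,0],[-1,-0.2,-0.2,8,0,0,0],[-1,-0.2,-0.2,11,0,0,0],[-1,-0.2,-0.2,13,0,0,0],[-1,-0.2,-0.2,14.4,0,0,0],[-1,-0.2,-0.2,15,0,0,0],[-1,-0.2,-0.2,15.2,0,0,0],[-1,-0.2,-0.2,15.2,0,0,0],[-1,-0.2,-0.2,15.2,0,0,0]]]'; python3 -m handwheel '[[[-1,0,0,0.2,0,0,0],[-1,0,0,0.2,0,0,0],[-1,0,0,0.2,0,0,0]]]'
```

```text
time_s: 13.8
eef_pos: [0.4359, -0.2228, 0.1521]
eef_rot: [0.001, 0.762, 0.648, 0.0]
wrist_force: [0.4, -0.1, -1.1]
opening: 0.207
grasp_force: 59.7
time_s: 14.18
eef_pos: [0.436, -0.2228, 0.15]
eef_rot: [0.001, 0.762, 0.648, 0.0]
wrist_force: [-0.2, 0.7, 3.3]
opening: 0.205
grasp_force: 59.8
```

```bash
python3 -m handwheel '[[[-0.4,0,0,0,0,0,0],[-0.2,0,0,0,0,0,0],[0.2,0,0,0,0,0,0],[0.6,0,0,0,0,0,0],[1,0,0,0,0,0,0],[1,0,0,0,0,0,0],[1,0,0,-3,0,0,0],[1,0,0,-8,0,0,0],[1,0,0,-14,0,0,0],[1,0,0,-14,0,0,0]]]'; python3 go.py .5 -.1 .3 -9.2; python3 - <<'E'
from m import *
c=snap('wrist'); P=cloud(c); cv2.imwrite('pics/w2.png',c['frame'])
Z=P[...,2]; ok=c['depth']>0; near=np.hypot(P[...,0]-.436,P[...,1]+.221)
m=ok&(near<.07)&(Z>.034)&(Z<.046); print('rim',m.sum(),circ(P[m]))
m=ok&(near<.05)&(Z>.198)&(Z<.215); print('top',m.sum(),np.round(P[m].mean(0),4))
E
```

```text
time_s: 15.42
eef_pos: [0.4378, -0.2243, 0.2951]
eef_rot: [0.005, 0.762, 0.648, 0.001]
wrist_force: [0.5, -0.3, -1.1]
opening: 1.003
grasp_force: 0.0
shift cm [13.27  4.16 -0.53] turn [ 0.52  0.32 -0.01]
pos [ 0.4378 -0.2243  0.2951] t 15.425 F [ 0.47 -0.25 -1.09] grip 0.0 1.0026611035551174
rim 755 (array([ 0.4356, -0.221 ,  0.0457]), 724)
top 512 [ 0.4392 -0.221   0.2054]
```

The brush stands in its pot again, released and upright. Next comes the lid: I'll go over and beyond it with the fingers shut.

```bash
python3 go.py .589 .218 .295 -9.2;  python3 - <<'E'
from m import *
c=snap('top'); P=cloud(c); Z=P[...,2]; ok=c['depth']>0
near=np.hypot(P[...,0]-.563,P[...,1]-.0555)
m=ok&(near<.13)&(Z>.125)&(Z<.22)&(P[...,1]>.08); p=P[m]; print(m.sum(),np.round(p.mean(0),4),np.round(np.percentile(p,[1,99],axis=0),3).tolist())
E
```

```text
shift cm [46.01  7.98 -0.4 ] turn [ 0.27  0.17 -0.02]
pos [ 0.4366 -0.2234  0.292 ] t 15.475 F [ 0.58  0.42 -1.01] grip 0.0 0.9972918735118633
866 [0.5731 0.1301 0.1667] [[0.532, 0.106, 0.128], [0.616, 0.155, 0.201]]
```

```bash
python3 -m handwheel '[[[-1,0,0,-1,0,0,0],[-1,6,1,-1,0,0,0],[-1,12,2.1,-1,0,0,0],[-1,18,3.1,-1,0,0,0],[-1,24,4.2,-1,0,0,0],[-1,30,5.2,-1,0,0,0],[-1,36,6.3,-1,0,0,0],[-1,42,7.3,-1,0,0,0],[-1,46,8,-1,0,0,0],[-1,46,8,-1,0,0,0]]]';  python3 -m handwheel '[[[-1,0,0,0,0,0,0],[-1,0,0,0,0,0,0]]]'; python3 go.py .589 .218 .185 -9.2
```

```text
time_s: 16.77
eef_pos: [0.5877, 0.2213, 0.2974]
eef_rot: [-0.001, 0.76, 0.649, -0.001]
wrist_force: [0.4, -1.0, -0.3]
opening: -0.001
grasp_force: 0.0
time_s: 17.02
eef_pos: [0.588, 0.2174, 0.2991]
eef_rot: [-0.0, 0.762, 0.647, -0.0]
wrist_force: [0.2, -0.4, 0.6]
opening: 0.0
grasp_force: 0.0
shift cm [ 0.08  0.1  11.41] turn [-0.04  0.03 -0.11]
pos [0.588  0.2174 0.2991] t 17.025 F [ 0.24 -0.44  0.56] grip 0.0 0.0003586092195448605
```

```bash
python3 -m handwheel '[[[-1,0,0,5,0,0,0],[-1,0,0,10,0,0,0],[-1,0,0,11.4,0,0,0],[-1,-2,0,11.4,0,0,0],[-1,-4,0,11.4,0,0,0],[-1,-5.5,0,11.4,0,0,0],[-1,-6.5,0,11.4,0,0,0],[-1,-7.5,0,11.4,0,0,0],[-1,-8.5,0,11.4,0,0,0],[-1,-9.5,0,11.4,0,0,0]]]';  python3 -m handwheel '[[[-1,-1,0,0,0,0,0],[-1,-2,0,0,0,0,0],[-1,-3,0,0,0,0,0],[-1,-4,0,0,0,0,0],[-1,-4,0,0,0,0,0],[-1,-4,0,0,0,0,0],[-1,-4,0,-4,0,0,0],[-1,-4,0,-9,0,0,0],[-1,-4,0,-13,0,0,0],[-1,-4,0,-13,0,0,0]]]'; python3 - <<'E'
from m import *
for n in('scene','top'):
    c=snap(n); P=cloud(c); Z=P[...,2]; ok=c['depth']>0
    m=ok&(np.hypot(P[...,0]-.563,P[...,1]-.0555)<.06)&(Z>.09)&(Z<.18);print(n,m.sum(),np.round(np.percentile(Z[m],[2,50,98]),4),np.round(np.median(P[m],0),3))
    if n=='scene': cv2.imwrite('pics/end.png',c['frame'])
print(status.get_obs()['eef_pos'])
E
```

```text
time_s: 18.27
eef_pos: [0.5728, 0.1245, 0.1853]
eef_rot: [-0.0, 0.762, 0.648, -0.0]
wrist_force: [-0.2, -0.6, -0.6]
opening: 0.002
grasp_force: 0.1
time_s: 19.52
eef_pos: [0.5685, 0.0859, 0.3199]
eef_rot: [0.003, 0.761, 0.648, 0.003]
wrist_force: [0.1, -0.1, -0.7]
opening: -0.0
grasp_force: 0.0
scene 973 [0.0938 0.1199 0.1249] [0.567 0.049 0.12 ]
top 991 [0.1125 0.1183 0.1232] [0.56  0.047 0.118]
[0.56651669 0.08584578 0.31528339]
```

View pics/end.png

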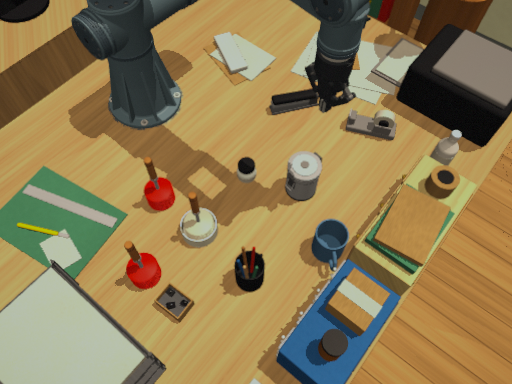

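The lid lies shut on the canister at (303,172), the brush stands in its pot at (198,225), and nothing else has moved. I'll check how level the lid is and hand in if it's flat.

```bash
python3 - <<'E'
from m import *
c=snap('top'); P=cloud(c); Z=P[...,2]; ok=c['depth']>0
m=ok&(np.hypot(P[...,0]-.563,P[...,1]-.0555)<.04)&(Z>.11)&(Z<.13)
p=P[m]; s=np.linalg.lstsq(np.c_[p[:,:2],np.ones(len(p))],p[:,2],rcond=None)[0]; print('lid slope',s[:2])
if np.hypot(*s[:2])<.06: print(ctrl.hand_in())
E
```

```text
lid slope [0.00371829 0.00151767]
the job is handed in; nothing more can be done
None
```

I brushed the canister with three full strokes, set the brush back upright in its pot, tipped the lid shut (it measured level) and handed the job in; the judge's result was not shown.

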